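# Sort the parts of a resistance test set into their trays

### The arm

A 6-joint arm with a two-finger parallel gripper is mounted at the origin on the work surface. World frame = base frame: x ahead of the robot, y to its left, z up, the work surface at z = 0. Lengths are in m, angles in rad, forces in N, time in s.
With the tool pointing down it reaches from about 0.25 to 0.775 m from the base axis. Payload 8.9 kg.
Tool frame: the origin (TCP) lies midway between the tips of the shut fingers; the grasp point (between the pads) lies 19 mm behind it (robot.grip_point_offset is the distance from the TCP to the grasp point, in m); z points along the fingers, y is the line along which they close (so a half turn about z gives the same grasp; the last joint's range is limited). The gripper opens to 85 mm and grips with 20 to 120 N. Pads are 22 mm wide; open, the fingers measure 114 mm over their backs; the gripper's body (76 mm by 85 mm) begins 54 mm behind the grasp point. The pads swing forward as they close: fully open they stand 13 mm farther back than shut.
Start: joints at [-1.262, 0.291, -0.153, 1.127, 0, 1.431], TCP at [0.227, -0.473, 0.231] pointing down, gripper open.
Joint ranges: [-2.52, 2.52], [-0.91, 1.74], [-1.3, 1.37], [-1.96, 2.02], [-1.52, 1.47], [-3.14, 3.14]. Speed limits (rad/s): [2.22, 2.22, 2.79, 3.14, 3.14, 3.14].

### API

Orientations are given as a unit quaternion [x, y, z, w].
In Python, from station import robot, cams gives the robot as it stands.
- The arm moves only by the shell command python3 -m inch 'ROWS'. ROWS is JSON, a list that holds one entry, the list of rows, each a list of 5 numbers: the opening, from -1 (shut) to 1 (fully open), then the shift along the tool's x, y, z in cm, then the turn about the tool's z in degrees. In form: [[[gripper, x, y, z, yaw], ...]]. A call has exactly 5 rows; each row is the pose to reach, as a shift and turn from the pose commanded when the call began, along the tool's axes at that moment; what a row does not reach only later rows make up. A row lasts 1/10 s, in which the tool goes at most 50 mm and 8.59 degrees, less where a joint would pass 70% of its speed; a pose out of reach is approached as far as the arm can. A call with a gripper value outside its range is refused whole. The fingers move at their own pace and stop on an object; the grip force is fixed at half the most. Time passes only in rows, so rows that repeat a pose let the fingers close, or fill a call up. It gives the time, the measured TCP pose, the force, the opening and the grip force at its end, in the units of the state.
- robot.read_state(): the state, without advancing time (a new reading comes with each control period).
- cams.capture(name): name is "scene" or "top" or "wrist"; returns a dict with "image" (480x640x3 uint8, red, green, blue), "fovy" (degrees; the focal length in pixels is half the picture's height over the tangent of half this angle, whatever the lens; pixels are square), "cx", "cy" (the principal point, pixels), "R" (3x3) and "t" (3): a world point X has camera coordinates R X + t; the wrist camera has in their place "T_tool_cam" (4x4, takes a point from camera to tool coordinates, whose origin is the TCP and whose axes are the flange's). Camera axes: x right, y down, z forward; pixel columns grow to the right and rows downward; lengths in m; the calibration is good to about 2 mm. A picture is of the moment at which its call begins: read the wrist's pose just before it. There is no depth.
- robot.close_job(): hands the job in; it is judged then, once.
The state is a dict: "time_s": time; "qpos": joint angles; "joint_velocities": joint speeds; "effort": joint torques, N m; "ee_pos": TCP position; "eef_rot": TCP orientation; "contact_force": force on the tool from outside, world axes, zero at the start; "moment": the same for the moment, N m; "width": finger opening in m; "finger_force": force on a finger pad.
Only numpy, scipy, OpenCV 4.12 (cv2) and the standard library are available. Lean on these libraries where they do the work, as an engineer would, in place of code of your own. Each camera call takes 0.05 s, during which the arm holds its last target. There are 200 camera calls.

### The job

Clear the loose parts off the measuring bench: lay both copper bars flat in the oblong tray, lengthwise along it, stand both brass terminal posts upright in the square tray, and put the black knob skirt down in the round dish, each part resting on the floor of its tray and not on a rim or another part. Set the parts down rather than dropping them, and leave the spray can and the screwdriver where they are.

Things in the scene. Friction and masses are not known exactly. Their poses are not given: they have to be found in the camera images.
- long_bar: Long flat copper bar, 120 x 20 x 14 mm high (length x width x height). Origin at the centre of its underside; its own y axis runs along its length, z up. Lies flat on the bench, loose, roughly across the robot's view (its length within 26 degrees of world y). About 230 to 390 g.
- short_bar: Short flat copper bar, 75 x 20 x 14 mm high. Origin at the centre of its underside; its own y axis runs along its length, z up. Lies flat on the bench, loose, roughly across the robot's view (its length within 26 degrees of world y). About 140 to 250 g.
- tall_post: Tall brass terminal post, 60 mm high. Round base 32 mm across and 10 mm thick, stem 14 mm across, plain round grip head 24 mm across filling the top 22 mm. Origin at the centre of the underside of the base, z up along the post. Stands upright, loose, on the bench. About 105 to 180 g.
- short_post: Short brass terminal post, 42 mm high. Round base 32 mm across and 10 mm thick, stem 14 mm across, plain round grip head 24 mm across filling the top 22 mm. Origin at the centre of the underside of the base, z up along the post. Stands upright, loose, on the bench. About 90 to 160 g.
- knob: Black plastic instrument knob, 27 mm high: skirt 44 mm across and 6 mm thick at the bottom, round grip 34 mm across above it, white pointer mark on top. Origin at the centre of its underside, z up. Lies skirt down, loose, on the bench. About 45 to 80 g.
- bar_tray: Oblong aluminium tray for the bars, 132 x 172 mm outside, 124 x 164 mm inside. Fixed to the bench, does not move. Origin at the centre of its underside, on the bench top; floor 4 mm thick, so things in it stand 4 mm above the bench; low rim 14 mm high, walls 4 mm thick. Its own y axis runs along its longer side, x across it; its longer side lies within 15 degrees of world y.
- post_tray: Square aluminium tray for the posts, 116 x 116 mm outside, 108 x 108 mm inside. Fixed to the bench, does not move. Origin at the centre of its underside, on the bench top; floor 4 mm thick, so things in it stand 4 mm above the bench; low rim 14 mm high, walls 4 mm thick. Its x and y axes are parallel to its sides, within 15 degrees of the world axes.
- knob_dish: Round aluminium dish for the knob, 124 mm across outside at the rim, 112 mm across at the inner floor. Fixed to the bench, does not move. Origin at the centre of its underside, on the bench top; floor 4 mm thick, so things in it stand 4 mm above the bench; low rim 14 mm high, walls 4 mm thick. 
- spray_can: Bystander: upright spray can 50 mm across and 110 mm high, standing loose between two trays. Origin at the centre of its underside. To be left alone.
- screwdriver: Bystander: screwdriver 170 mm long lying loose on the bench between two trays, pointing away from the robot. To be left alone.

How it is judged:
By the outcome, as a careful person would: the job done as asked, in the order asked, and still so for the second after the job is handed in, with the robot touching nothing.
It also fails if it takes over 128 s, if anything falls off the work surface, if the arm or the gripper's body presses on something with over 40 N, if the wrist force passes 120 N, or if a joint passes its speed limit or range.

## Working session

There is one attempt and no reset: what is moved stays moved. The work goes in short steps, Python scripts to look and compute and a shell command to move; the robot and the scene stay as the last step left them, time stands still between calls to the robot, and variables do not carry over. Pictures are saved under pics/ and viewed, at most 14 in all, crops included, and the job is handed in when it is done.

```bash
mkdir -p pics; ls; cat > h.py <<'E'
import numpy as np, cv2
from station import robot, cams
from scipy.spatial.transform import Rotation as Ro
def snap(n,f):
    c=cams.capture(n); cv2.imwrite('pics/'+f,c['image'][:,:,::-1]); return c
def ray(c,u,v,z,R=None,t=None):
    f=240/np.tan(np.radians(c['fovy']/2))
    d=np.array([(u-c['cx'])/f,(v-c['cy'])/f,1])
    R=np.array(c['R']);t=np.array(c['t'])
    o=-R.T@t; w=R.T@d
    return o+w*(z-o[2])/w[2]
E
python3 - <<'E'
from h import *
import pickle
s=robot.read_state(); print(s['ee_pos'],s['eef_rot'],s['width'])
for n in ('top','scene'):
    c=snap(n,n+'.png'); pickle.dump(c,open(n+'.pkl','wb')); print({k:v for k,v in c.items() if k!='image'})
print(Ro.from_quat(s['eef_rot']).as_matrix().round(3))
E
```

```text
pics
[ 0.22719655 -0.47281377  0.23073741] [ 9.75038123e-01  2.22036575e-01 -4.48299680e-05 -6.45745246e-04] 0.08539462170928773
{'fovy': 54.402727493685894, 'cx': 316.21059303513704, 'cy': 242.81977838268259, 'R': array([[ 0.00252906, -0.99996592,  0.00785865],
       [-0.98823311, -0.0037011 , -0.15291051],
       [ 0.15293438, -0.00737946, -0.98820879]]), 't': array([0.00587161, 0.52942825, 0.86282182])}
{'fovy': 57.34030980876194, 'cx': 313.21949763611946, 'cy': 233.03644912600902, 'R': array([[-0.58044593,  0.81421827,  0.01145094],
       [ 0.47602954,  0.35069754, -0.80647822],
       [-0.66066511, -0.46266602, -0.59115291]]), 't': array([ 0.2863395 , -0.21530518,  1.2521016 ])}
[[ 0.901  0.433 -0.   ]
 [ 0.433 -0.901  0.001]
 [ 0.    -0.001 -1.   ]]
```

View pics/top.png

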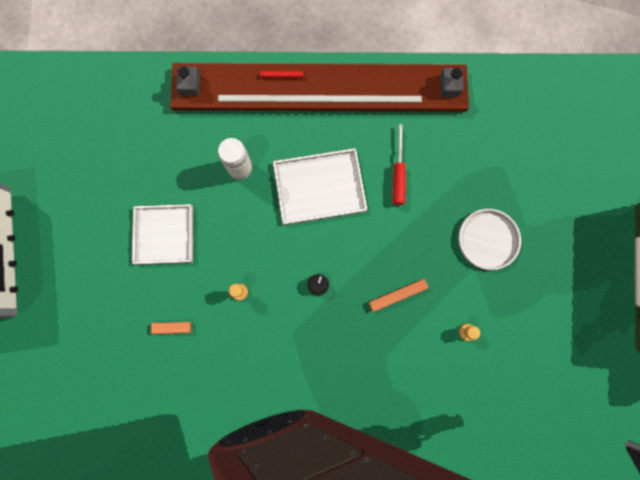

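View pics/scene.png

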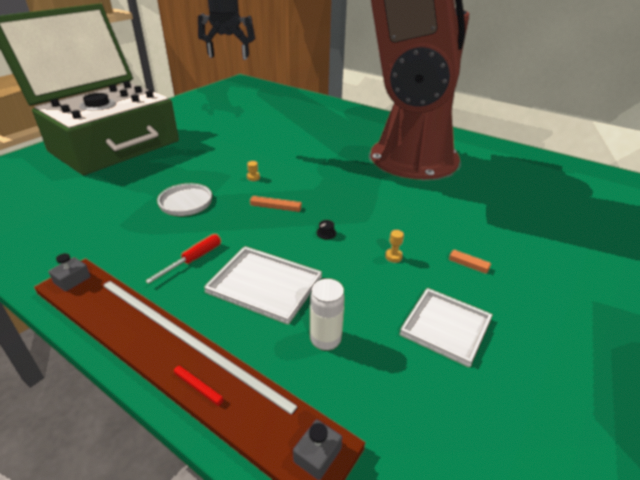

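The top view shows the long bar at (398,295), short bar at (171,328), tall post at about (237,292), short post at (470,333) and knob at (318,285). The trays are at (320,187) and (162,235), the dish is at (489,239), the can at (236,160) and the screwdriver at (399,165). The scene view agrees. Next I'll measure by colour segmentation.

```bash
cat > seg.py <<'E'
from h import *
import pickle
def rect(c,m,near,z,name):
    n,l,st,ce=cv2.connectedComponentsWithStats(m.astype(np.uint8))
    i=min((k for k in range(1,n) if st[k,4]>25),key=lambda k:np.hypot(*(ce[k]-near)))
    ct=max(cv2.findContours((l==i).astype(np.uint8),cv2.RETR_EXTERNAL,cv2.CHAIN_APPROX_NONE)[0],key=len)[:,0,:]
    P=np.array([ray(c,u,v,z)[:2] for u,v in ct])
    r=cv2.minAreaRect((P*1000).astype(np.float32)); b=cv2.boxPoints(r)
    e=[b[1]-b[0],b[2]-b[1]]; L=max(e,key=np.linalg.norm)
    a=np.degrees(np.arctan2(-L[0],L[1])); a=(a+90)%180-90
    print(name,'px',ce[i].round(1),'n',st[i,4],'ctr mm',np.round(r[0],1),'size',np.round(sorted(np.array(r[1])),1),'yaw of long axis from +y',a.round(1))
if __name__=='__main__':
    c=pickle.load(open('top.pkl','rb'))
    im=c['image']; h=cv2.cvtColor(im,cv2.COLOR_RGB2HSV); H,S,V=[h[...,k].astype(int) for k in range(3)]
    cop=(H<14)&(S>110)&(V>120); br=(H>=12)&(H<30)&(S>100)&(V>110); wh=(S<60)&(V>90); bk=(V<60)
    rect(c,cop,(398,295),.014,'long'); rect(c,cop,(171,328),.014,'short')
    rect(c,br,(237,292),.05,'tallpost'); rect(c,br,(470,333),.035,'shortpost')
    rect(c,bk,(318,285),.013,'knob')
    rect(c,wh,(320,187),.014,'bartray');rect(c,wh,(162,235),.014,'posttray');rect(c,wh,(489,239),.014,'dish')
    for n,u,v,z in (('tallhead',237,291,.06),('tallbase',240,294,.005),('shorthead',471,332,.042),('can top',232,148,.11),('can base',239,172,.0),('sd tip',401,126,0),('sd tail',399,203,.01),('knobtop',319,282,.027)): print(n,(ray(c,u,v,z)*1000).round())
E
python3 seg.py
python3 - <<'E'
import cv2
i=cv2.imread('pics/top.png')[260:345,140:500]
cv2.imwrite('pics/crop1.png',cv2.resize(i,None,fx=2.2,fy=2.2,interpolation=2))
E
```

```text
long px [397.9 294.8] n 591 ctr mm [ 431.1 -153.6] size [ 19.1 119. ] yaw of long axis from +y 23.0
short px [170.6 327.6] n 391 ctr mm [366.6 288.6] size [19.5 75.3] yaw of long axis from +y 2.0
tallpost px [238.1 291.3] n 251 ctr mm [434.8 154.6] size [28.1 34.1] yaw of long axis from +y 0.2
shortpost px [469. 332.] n 267 ctr mm [ 360.1 -283.6] size [30.1 36.1] yaw of long axis from +y -2.6
knob px [317.1 285.2] n 292 ctr mm [450.8   5.5] size [37.3 39.4] yaw of long axis from +y 0.2
bartray px [319.3 186.1] n 5609 ctr mm [651.    1.5] size [136.2 176.1] yaw of long axis from +y 9.6
posttray px [162.  234.1] n 3598 ctr mm [550.8 315.2] size [120.  120.4] yaw of long axis from +y 2.3
dish px [489.3 239. ] n 3085 ctr mm [ 543.8 -339. ] size [124.8 125. ] yaw of long axis from +y 43.5
tallhead [435. 155.  60.]
tallbase [432. 158.   5.]
shorthead [ 361. -284.   42.]
can top [695. 163. 110.]
can base [683. 167.   0.]
sd tip [ 786. -171.    0.]
sd tail [ 617. -161.   10.]
knobtop [455.   2.  27.]
```

View pics/crop1.png

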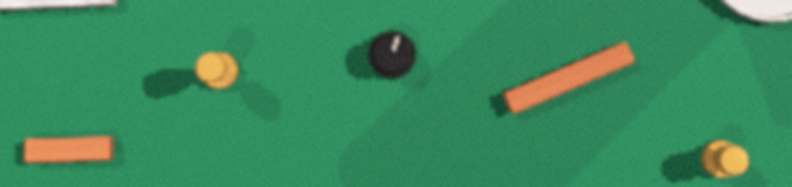

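The positions are good to a few mm. I'll start with the long bar, using a helper that works out shifts in tool axes.

```bash
cat > to.py <<'E'
import sys
from h import *
# usage: to.py x y z(mm) heading_of_tool_y(deg) ; prints tool-axis shift cm and turn deg, chained over several targets
def head(R): return np.degrees(np.arctan2(R[1,1],R[0,1]))
def go(a):
    s=robot.read_state(); R=Ro.from_quat(s['eef_rot']).as_matrix(); p=np.array(s['ee_pos'])
    print('t',round(s['time_s'],2),'tcp mm',(p*1000).round(1),'head',head(R).round(1),'w',round(s['width']*1000,1),'q1,q6',np.degrees([s['qpos'][0],s['qpos'][5]]).round(0),'F',np.round(s['contact_force'],1))
    for i in range(0,len(a),4):
        x,y,z,h=a[i:i+4]; t=np.array([x,y,z])/1000
        d=(head(R)-h+90)%180-90
        print('shift cm',(R.T@(t-p)*100).round(2),'turn',d.round(1), 'alt',(d-180*np.sign(d)).round(1))
        p=t
        g=np.radians(head(R)-d); R=np.array([[-np.sin(g),np.cos(g),0],[np.cos(g),np.sin(g),0],[0,0,-1]])
def wrist(f):
    s=robot.read_state(); c=snap('wrist',f)
    T=np.array(c['T_tool_cam']); R=Ro.from_quat(s['eef_rot']).as_matrix(); p=np.array(s['ee_pos'])
    Rw=R@T[:3,:3]; o=R@T[:3,3]+p
    c['R']=Rw.T; c['t']=-Rw.T@o; return c
if __name__=='__main__': go([float(v) for v in sys.argv[1:]])
E
python3 to.py 431 -153 130 23
```

```text
t 0.1 tcp mm [ 227.2 -472.9  230.8] head -64.3 w 85.6 q1,q6 [-72.  82.] F [ 0.2  0.4 -0.1]
shift cm [ 32.22 -20.    10.11] turn -87.3 alt 92.7
```

```bash
python3 -m inch '[[[1,4,-2.5,1,-8],[1,8,-5,2,-16],[1,12,-7.5,4,-24],[1,16,-10,5,-32],[1,20,-12.5,6,-40]]]'; python3 to.py 431 -153 130 23
```

```text
time_s: 0.6
ee_pos: [0.3538, -0.272, 0.1706]
eef_rot: [0.839, 0.544, -0.0, -0.0]
contact_force: [0.6, 0.5, 0.5]
width: 0.0854
finger_force: 0.0
t 0.6 tcp mm [ 353.8 -272.   170.6] head -24.0 w 85.4 q1,q6 [-47.  67.] F [0.6 0.5 0.5]
shift cm [14.01  2.2   4.06] turn -47.0 alt 133.0
```

```bash
python3 -m inch '[[[1,3.5,0.5,1,-8],[1,7,1,2,-16],[1,10.5,1.6,3,-24],[1,14,2.2,4,-32],[1,14,2.2,4,-40]]]'; python3 to.py 431 -153 130 23; python3 - <<'E'
from to import *
import pickle
c=wrist('w1.png'); pickle.dump(c,open('w1.pkl','wb')); print(c['T_tool_cam'].round(3))
E
```

```text
time_s: 1.1
ee_pos: [0.4319, -0.152, 0.13]
eef_rot: [0.6, 0.8, 0.0, -0.001]
contact_force: [-0.7, 0.3, 0.1]
width: 0.0857
finger_force: 0.0
t 1.1 tcp mm [ 431.9 -152.   130. ] head 16.2 w 85.7 q1,q6 [-29.  45.] F [-0.7  0.3  0.1]
shift cm [-0.07 -0.11 -0.  ] turn -6.8 alt 173.2
[[-0.    -0.959 -0.284  0.073]
 [ 1.     0.    -0.     0.   ]
 [ 0.    -0.284  0.959 -0.142]
 [ 0.     0.     0.     1.   ]]
```

View pics/w1.png

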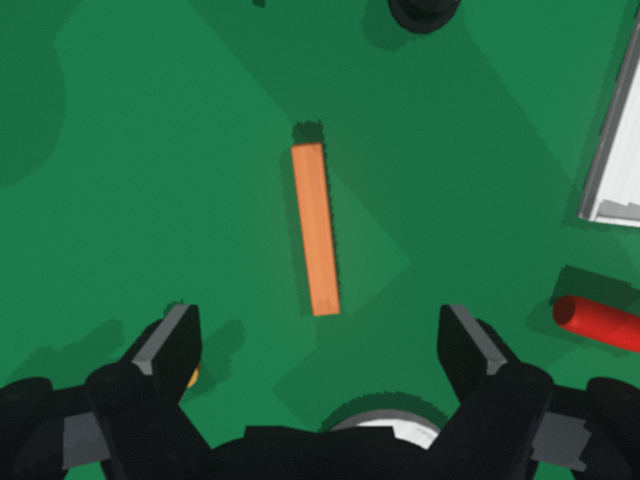

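The wrist view shows the long bar at about (316,230), its ends at (308,145) and (325,313), between the open fingers. I'll measure it here.

```bash
cat > wm.py <<'E'
import sys
from to import *
from seg import rect
# wm.py file kind z(mm) x y (expected, mm): rect of the blob nearest the expected point
def meas(f,kind,z,x,y):
    c=wrist(f); im=cv2.cvtColor(c['image'],cv2.COLOR_RGB2HSV); H,S,V=[im[...,k].astype(int) for k in range(3)]
    m={'cop':(H<14)&(S>110)&(V>100),'br':(H>=12)&(H<30)&(S>100)&(V>90),'wh':(S<60)&(V>90),'bk':V<60}[kind]
    q=np.array(c['R'])@np.array([x,y,z])*1e-3+c['t'] if False else np.array(c['R'])@(np.array([x,y,z])*1e-3)+c['t']
    fl=240/np.tan(np.radians(c['fovy']/2)); px=(q[0]/q[2]*fl+c['cx'],q[1]/q[2]*fl+c['cy'])
    print('expected px',np.round(px)); rect(c,m,px,z/1000,kind); return c
if __name__=='__main__': meas(sys.argv[1],sys.argv[2],*map(float,sys.argv[3:]))
E
sed -i 's/ if False else np.array(c\[.R.\])@(np.array(\[x,y,z\])\*1e-3)+c\[.t.\]//' wm.py
python3 wm.py w2.png cop 14 431 -153; python3 to.py 431 -153 130 23
```

```text
expected px [318. 232.]
cop px [317.1 224.5] n 4924 ctr mm [ 430.6 -153.1] size [ 19.4 118.5] yaw of long axis from +y 22.8
t 1.2 tcp mm [ 431.2 -154.4  130.8] head 15.9 w 85.7 q1,q6 [-29.  45.] F [ 0.  -0.4 -0.4]
shift cm [0.14 0.02 0.08] turn -7.1 alt 172.9
```

```bash
python3 -m inch '[[[0.3,0.1,0,4,-7],[0.3,0.1,0,8,-7],[0.2,0.1,0,11,-7],[0,0.1,0,12.6,-7],[0,0.1,0,12.6,-7]]]'; python3 -m inch '[[[-1,0,0,0,0],[-1,0,0,0,0],[-1,0,0,0,0],[-1,0,0,0,0],[-1,0,0,0,0]]]'; python3 to.py 431 -153 130 23
```

```text
time_s: 1.7
ee_pos: [0.4291, -0.1543, 0.0036]
eef_rot: [0.557, 0.831, -0.0, -0.002]
contact_force: [-0.0, 0.5, 0.1]
width: 0.0425
finger_force: 0.0
time_s: 2.2
ee_pos: [0.4316, -0.1552, 0.0065]
eef_rot: [0.555, 0.832, -0.0, 0.001]
contact_force: [-2.5, -1.5, 7.6]
width: 0.0178
finger_force: 60.0
t 2.2 tcp mm [ 431.6 -155.2    6.5] head 22.6 w 17.8 q1,q6 [-29.  38.] F [-2.5 -1.5  7.6]
shift cm [  0.2    0.04 -12.35] turn -0.4 alt 179.6
```

```bash
python3 -m inch '[[[-1,0,0,-2,0],[-1,0,0,-5,0],[-1,0,0,-9,0],[-1,0,0,-12,0],[-1,0,0,-12,0]]]'; python3 to.py 560 -50 125 9.6 677 6 125 9.6
```

```text
time_s: 2.7
ee_pos: [0.4335, -0.1558, 0.1293]
eef_rot: [0.555, 0.832, 0.0, 0.004]
contact_force: [-0.1, 0.2, -3.6]
width: 0.0176
finger_force: 59.7
t 2.7 tcp mm [ 433.5 -155.8  129.3] head 22.6 w 17.6 q1,q6 [-29.  38.] F [-0.1  0.2 -3.6]
shift cm [ 4.9  15.74  0.48] turn 13.0 alt -167.0
shift cm [ 3.57 12.47  0.  ] turn 0.0 alt 0.0
```

```bash
python3 -m inch '[[[-1,1.3,4,0.2,4],[-1,2.6,8,0.4,8],[-1,3.9,12,0.5,13],[-1,4.9,15.7,0.5,13],[-1,4.9,15.7,0.5,13]]]'; python3 wm.py w3.png wh 14 651 1.5;  python3 to.py 677 6 60 9.6
```

```text
time_s: 3.2
ee_pos: [0.5599, -0.046, 0.1192]
eef_rot: [0.644, 0.765, 0.001, 0.0]
contact_force: [-0.2, -0.2, -3.1]
width: 0.0182
finger_force: 60.2
expected px [476. 189.]
wh px [476.4 170.4] n 57952 ctr mm [651.    1.4] size [133.3 172.2] yaw of long axis from +y 9.6
t 3.25 tcp mm [557.8 -47.2 119. ] head 9.8 w 18.0 q1,q6 [-12.  68.] F [-1.6 -0.5 -3.9]
shift cm [ 3.21 12.66  5.9 ] turn 0.2 alt -179.8
```

View pics/w3.png

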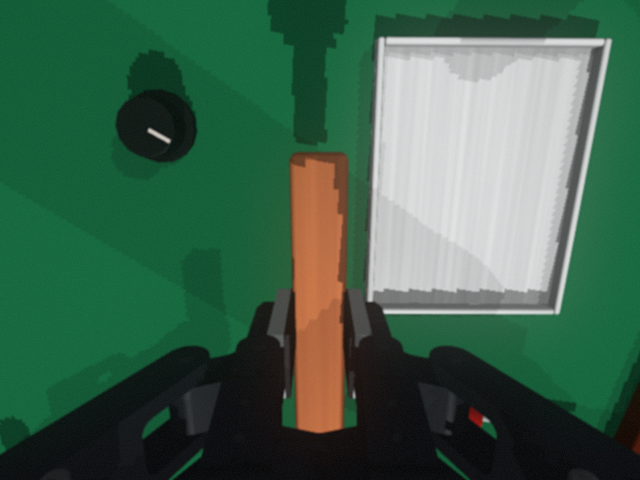

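The bar is held straight, and the tray's fully visible rim (370–610, 38–313) confirms its centre at (651, 1.5) and yaw 9.6°. Moving over and down.

```bash
python3 -m inch '[[[-1,1,4,0,0],[-1,2,8,1,0],[-1,3,12,3,0],[-1,3.2,12.7,5.5,0],[-1,3.2,12.7,5.5,0]]]';  python3 to.py 677 6 13 9.6
```

```text
time_s: 3.75
ee_pos: [0.6741, 0.0044, 0.0604]
eef_rot: [0.645, 0.764, -0.002, -0.003]
contact_force: [-1.6, 0.1, -3.5]
width: 0.0177
finger_force: 60.6
t 3.75 tcp mm [674.1   4.4  60.4] head 9.7 w 17.7 q1,q6 [-6. 74.] F [-1.6  0.1 -3.5]
shift cm [0.1  0.34 4.74] turn 0.1 alt -179.9
```

```bash
python3 -m inch '[[[-1,0.1,0.2,2.5,0],[-1,0.1,0.2,4,0],[-1,0.1,0.2,4.5,0],[-1,0.1,0.2,4.8,0],[-1,0.1,0.2,4.8,0]]]';  python3 -m inch '[[[-1,0,0,0.1,0],[-1,0,0,0.2,0],[-1,0,0,0.2,0],[-1,0,0,0.2,0],[-1,0,0,0.2,0]]]'; python3 to.py 677 6 8 9.6
```

```text
time_s: 4.25
ee_pos: [0.6786, 0.005, 0.0179]
eef_rot: [0.645, 0.764, 0.0, 0.0]
contact_force: [0.1, 0.5, -2.8]
width: 0.0178
finger_force: 60.6
time_s: 4.75
ee_pos: [0.6787, 0.0054, 0.0154]
eef_rot: [0.645, 0.764, 0.0, 0.0]
contact_force: [-0.6, 0.3, -3.7]
width: 0.0176
finger_force: 60.6
t 4.75 tcp mm [678.7   5.4  15.4] head 9.7 w 17.6 q1,q6 [-6. 75.] F [-0.6  0.3 -3.7]
shift cm [ 0.09 -0.15  0.74] turn 0.1 alt -179.9
```

```bash
python3 -m inch '[[[-1,0,0,0.1,0],[-1,0,0,0.2,0],[-1,0,0,0.3,0],[-1,0,0,0.4,0],[-1,0,0,0.4,0]]]';  python3 -m inch '[[[-1,0,0,0.05,0],[-1,0,0,0.1,0],[-1,0,0,0.1,0],[-1,0,0,0.1,0],[-1,0,0,0.1,0]]]'
```

```text
time_s: 5.25
ee_pos: [0.6785, 0.0054, 0.0111]
eef_rot: [0.645, 0.764, -0.0, -0.0]
contact_force: [-0.5, -0.5, -3.5]
width: 0.0178
finger_force: 60.6
time_s: 5.75
ee_pos: [0.6786, 0.0054, 0.0106]
eef_rot: [0.645, 0.764, 0.0, 0.0]
contact_force: [-1.7, 0.9, 2.3]
width: 0.0176
finger_force: 61.3
```

Contact felt. Releasing with a small opening.

```bash
python3 -m inch '[[[-0.6,0,0,0,0],[-0.4,0,0,0,0],[-0.3,0,0,0,0],[-0.3,0,0,0,0],[-0.3,0,0,0,0]]]';  python3 -m inch '[[[-0.3,0,0,-2,0],[-0.3,0,0,-5,0],[-0.3,0,0,-8,0],[0,0,0,-12,0],[1,0,0,-12,0]]]'; python3 to.py 520 150 130 2 366.5 288 120 2
```

```text
time_s: 6.25
ee_pos: [0.6787, 0.0054, 0.0103]
eef_rot: [0.645, 0.764, 0.0, 0.0]
contact_force: [0.3, 0.2, -0.2]
width: 0.0301
finger_force: 0.0
time_s: 6.75
ee_pos: [0.682, 0.005, 0.1363]
eef_rot: [0.645, 0.764, 0.003, 0.004]
contact_force: [1.0, 0.0, 0.1]
width: 0.0558
finger_force: 0.0
t 6.75 tcp mm [682.    5.  136.3] head 9.7 w 55.8 q1,q6 [-6. 75.] F [1.  0.  0.1]
shift cm [ 17.01 -13.54   0.47] turn 7.7 alt -172.3
shift cm [ 14.33 -14.86   1.  ] turn 0.0 alt 0.0
```

```bash
python3 -m inch '[[[1,3.5,-3,0,2],[1,7,-6,0,4],[1,10.5,-9,0,6],[1,14,-12,0.3,7.7],[1,17,-13.5,0.5,7.7]]]';  python3 to.py 366.5 288 120 2
```

```text
time_s: 7.25
ee_pos: [0.514, 0.1513, 0.125]
eef_rot: [0.695, 0.719, -0.0, -0.0]
contact_force: [0.2, -0.1, 0.7]
width: 0.0851
finger_force: 0.0
t 7.25 tcp mm [514.  151.3 125. ] head 1.9 w 85.1 q1,q6 [ 9. 97.] F [ 0.2 -0.1  0.7]
shift cm [ 14.16 -14.29   0.52] turn -0.1 alt 179.9
```

```bash
python3 -m inch '[[[1,3.5,-3.6,0.2,0],[1,7,-7.2,0.5,0],[1,10.5,-10.8,0.8,0],[1,14.3,-14.8,1,0],[1,14.3,-14.8,1,0]]]'; python3 wm.py w4.png cop 14 366.5 288; python3 to.py 366.5 288 6 2
```

```text
time_s: 7.75
ee_pos: [0.3598, 0.2904, 0.1149]
eef_rot: [0.693, 0.721, -0.001, -0.001]
contact_force: [-0.9, -0.4, -0.3]
width: 0.0852
finger_force: 0.0
expected px [330. 243.]
cop px [330.8 234.5] n 3413 ctr mm [367.2 291.7] size [19.1 73.7] yaw of long axis from +y 2.1
t 7.8 tcp mm [361.5 289.8 115.1] head 2.2 w 85.2 q1,q6 [ 30. 117.] F [-0.4  0.1  0.4]
shift cm [-0.21  0.51 10.91] turn 0.2 alt -179.8
```

```bash
python3 -m inch '[[[0.5,0,0.5,4,0],[0.3,0,0.5,8,0],[0.2,0,0.5,10,0],[0,0,0.5,10.8,0],[0,0,0.5,10.8,0]]]'; python3 -m inch '[[[-1,0,0,0,0],[-1,0,0,0,0],[-1,0,0,0,0],[-1,0,0,0,0],[-1,0,0,0,0]]]';python3 -m inch '[[[-1,0,0,-2,0],[-1,0,0,-5,0],[-1,0,0,-9,0],[-1,0,0,-12,0],[-1,0,0,-12,0]]]'; python3 to.py 520 120 130 9.6 625.5 -2.8 100 9.6
```

```text
time_s: 8.3
ee_pos: [0.3695, 0.2876, 0.0067]
eef_rot: [0.695, 0.719, -0.001, -0.0]
contact_force: [-0.5, 0.6, 0.0]
width: 0.0427
finger_force: 0.0
time_s: 8.8
ee_pos: [0.3703, 0.2886, 0.0087]
eef_rot: [0.695, 0.719, 0.001, 0.001]
contact_force: [-0.4, -1.3, 7.3]
width: 0.0177
finger_force: 59.0
time_s: 9.3
ee_pos: [0.3719, 0.2899, 0.1318]
eef_rot: [0.695, 0.719, 0.004, 0.001]
contact_force: [0.3, -0.1, -1.9]
width: 0.0176
finger_force: 59.3
t 9.3 tcp mm [371.9 289.9 131.8] head 2.0 w 17.6 q1,q6 [ 29. 117.] F [ 0.3 -0.1 -1.9]
shift cm [-17.49  14.22   0.22] turn -7.6 alt 172.4
shift cm [-13.87   8.35   3.  ] turn 0.0 alt 0.0
```

```bash
python3 -m inch '[[[-1,-3.7,3,0,-2],[-1,-7.4,6,0,-4],[-1,-11,9,0,-6],[-1,-14.5,12,0.2,-7.6],[-1,-17.5,14.2,0.2,-7.6]]]';  python3 to.py 625.5 -2.8 60 9.6
```

```text
time_s: 9.8
ee_pos: [0.5185, 0.1162, 0.1248]
eef_rot: [0.646, 0.764, 0.0, 0.0]
contact_force: [0.8, -0.2, -1.7]
width: 0.0177
finger_force: 59.3
t 9.8 tcp mm [518.5 116.2 124.8] head 9.6 w 17.7 q1,q6 [ 5. 85.] F [ 0.8 -0.2 -1.7]
shift cm [-13.51   8.57   6.49] turn -0.0 alt 180.0
```

```bash
python3 -m inch '[[[-1,-3.5,2.1,0,0],[-1,-7,4.2,0,0],[-1,-10.5,6.3,1,0],[-1,-13.9,8.4,4,0],[-1,-13.9,8.4,5,0]]]';  python3 -m inch '[[[-1,0,0,0,0],[-1,0,0,0,0],[-1,0,0,0,0],[-1,0,0,0,0],[-1,0,0,0,0]]]'; python3 to.py 625.5 -2.8 16 9.6
```

```text
time_s: 10.3
ee_pos: [0.6246, -0.0088, 0.0721]
eef_rot: [0.647, 0.762, -0.001, 0.0]
contact_force: [-0.4, 1.1, -2.1]
width: 0.0172
finger_force: 59.4
time_s: 10.8
ee_pos: [0.6233, -0.0043, 0.0763]
eef_rot: [0.645, 0.764, 0.0, 0.001]
contact_force: [-0.5, 0.8, -1.3]
width: 0.0176
finger_force: 59.4
t 10.8 tcp mm [623.3  -4.3  76.3] head 9.6 w 17.6 q1,q6 [-7. 73.] F [-0.5  0.8 -1.3]
shift cm [0.11 0.24 6.03] turn 0.0 alt -180.0
```

```bash
python3 -m inch '[[[-1,0.1,0.2,3,0],[-1,0.1,0.2,5,0],[-1,0.1,0.2,5.6,0],[-1,0.1,0.2,5.8,0],[-1,0.1,0.2,5.8,0]]]';  python3 -m inch '[[[-1,0,0,0.1,0],[-1,0,0,0.2,0],[-1,0,0,0.3,0],[-1,0,0,0.3,0],[-1,0,0,0.3,0]]]'
```

```text
time_s: 11.3
ee_pos: [0.6253, -0.0035, 0.0181]
eef_rot: [0.646, 0.764, 0.0, 0.0]
contact_force: [0.4, 0.5, -1.6]
width: 0.0176
finger_force: 59.4
time_s: 11.8
ee_pos: [0.6249, -0.0035, 0.0144]
eef_rot: [0.646, 0.764, 0.0, 0.0]
contact_force: [-0.8, -0.1, -1.5]
width: 0.0176
finger_force: 59.4
```

```bash
python3 -m inch '[[[-1,0,0,0.05,0],[-1,0,0,0.1,0],[-1,0,0,0.15,0],[-1,0,0,0.15,0],[-1,0,0,0.15,0]]]';  python3 -m inch '[[[-1,0,0,0.05,0],[-1,0,0,0.08,0],[-1,0,0,0.08,0],[-1,0,0,0.08,0],[-1,0,0,0.08,0]]]'
```

```text
time_s: 12.3
ee_pos: [0.6248, -0.0035, 0.0128]
eef_rot: [0.646, 0.764, 0.0, 0.0]
contact_force: [0.3, -0.6, -1.9]
width: 0.0177
finger_force: 59.4
time_s: 12.8
ee_pos: [0.6248, -0.0036, 0.0127]
eef_rot: [0.646, 0.764, 0.0, 0.0]
contact_force: [-3.9, -0.4, 7.5]
width: 0.0177
finger_force: 60.4
```

```bash
python3 -m inch '[[[-0.6,0,0,0,0],[-0.4,0,0,0,0],[-0.3,0,0,0,0],[-0.3,0,0,0,0],[-0.3,0,0,0,0]]]';  python3 -m inch '[[[-0.3,0,0,-2,0],[-0.3,0,0,-5,0],[-0.3,0,0,-9,0],[0,0,0,-14,0],[1,0,0,-14,0]]]'; python3 to.py 434 156 150 9.6
```

```text
time_s: 13.3
ee_pos: [0.6248, -0.0035, 0.0119]
eef_rot: [0.646, 0.764, 0.0, -0.0]
contact_force: [0.6, -0.1, 0.3]
width: 0.0296
finger_force: 0.0
time_s: 13.8
ee_pos: [0.6287, -0.0039, 0.1589]
eef_rot: [0.646, 0.764, 0.003, 0.004]
contact_force: [1.1, -0.6, 1.1]
width: 0.0557
finger_force: 0.0
t 13.8 tcp mm [628.7  -3.9 158.9] head 9.6 w 55.7 q1,q6 [-7. 73.] F [ 1.1 -0.6  1.1]
shift cm [ 19.01 -16.55   0.66] turn -0.0 alt 180.0
```

```bash
python3 -m inch '[[[1,3.6,-3.2,0,0],[1,7.3,-6.4,0,0],[1,11,-9.6,0,0],[1,14.8,-12.8,0,0],[1,18.2,-16,0,0]]]';python3 -m inch '[[[1,0.8,-0.5,0.5,0],[1,0.8,-0.5,0.5,0],[1,0.8,-0.5,0.5,0],[1,0.8,-0.5,0.5,0],[1,0.8,-0.5,0.5,0]]]'; python3 wm.py w5.png br 55 434 156; python3 to.py 434 156 36 9.6
```

```text
time_s: 14.3
ee_pos: [0.435, 0.1504, 0.1517]
eef_rot: [0.646, 0.764, 0.0, -0.0]
contact_force: [0.5, 0.3, 0.7]
width: 0.0854
finger_force: 0.0
time_s: 14.8
ee_pos: [0.4316, 0.1558, 0.147]
eef_rot: [0.646, 0.763, 0.0, 0.0]
contact_force: [-0.6, -0.2, -0.7]
width: 0.0853
finger_force: 0.0
expected px [323. 243.]
br px [327.9 227.7] n 2197 ctr mm [435.3 165.6] size [25.9 37.7] yaw of long axis from +y 10.7
t 14.85 tcp mm [431.4 155.8 146.9] head 9.5 w 85.5 q1,q6 [11. 91.] F [ 0.7 -0.4  0.7]
shift cm [-0.03  0.26 11.09] turn -0.1 alt 179.9
```

View pics/w5.png

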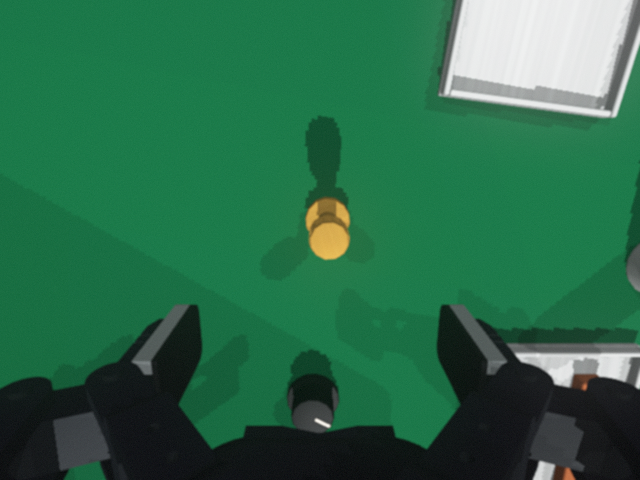

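The wrist view shows the tall post with its head top at (329,241), its base at (327,213) and the knob below at (312,400).

```bash
cat > px.py <<'E'
import sys
from to import *
s=robot.read_state(); c=wrist('tmp.png')
a=list(map(float,sys.argv[1:]))
for i in range(0,len(a),3): print((ray(c,a[i],a[i+1],a[i+2]/1000)*1000).round(1))
E
python3 px.py 329 241 60 327 213 8; python3 to.py 434 156 36 9.6
```

```text
[436.9 159.7  60. ]
[435.8 164.6   8. ]
t 14.9 tcp mm [431.2 155.9 146.9] head 9.5 w 85.5 q1,q6 [11. 91.] F [ 0.5 -0.3 -0.1]
shift cm [-0.04  0.28 11.09] turn -0.1 alt 179.9
```

```bash
python3 -m inch '[[[1,0.3,0.5,3.5,0],[1,0.3,0.5,7,0],[1,0.3,0.5,10,0],[0.5,0.3,0.5,11,0],[0.3,0.3,0.5,11,0]]]'; python3 -m inch '[[[-1,0,0,0,0],[-1,0,0,0,0],[-1,0,0,0,0],[-1,0,0,0,0],[-1,0,0,0,0]]]';python3 -m inch '[[[-1,0,0,-1,0],[-1,0,0,-3,0],[-1,0,0,-6,0],[-1,0,0,-8,0],[-1,0,0,-8,0]]]'; python3 to.py 551 341 115 2.3
```

```text
time_s: 15.4
ee_pos: [0.4342, 0.1598, 0.0361]
eef_rot: [0.646, 0.763, -0.001, -0.001]
contact_force: [0.8, 0.5, -0.6]
width: 0.0592
finger_force: 0.0
time_s: 15.9
ee_pos: [0.4363, 0.1605, 0.0385]
eef_rot: [0.646, 0.764, 0.001, 0.001]
contact_force: [-0.3, -1.4, 5.6]
width: 0.0221
finger_force: 58.4
time_s: 16.4
ee_pos: [0.4371, 0.1607, 0.1204]
eef_rot: [0.646, 0.764, 0.002, 0.002]
contact_force: [-0.0, 0.2, -2.0]
width: 0.022
finger_force: 59.1
t 16.4 tcp mm [437.1 160.7 120.4] head 9.6 w 22.0 q1,q6 [11. 92.] F [-0.   0.2 -2. ]
shift cm [15.89 14.23  0.62] turn 7.3 alt -172.7
```

```bash
python3 -m inch '[[[-1,3.3,3,0,2],[-1,6.6,6,0,4],[-1,9.9,9,0,6],[-1,13,12,0.5,7.3],[-1,15.9,14.2,1.5,7.3]]]';python3 -m inch '[[[-1,0,0,1,0],[-1,0,0,2,0],[-1,0,0,2,0],[-1,0,0,2,0],[-1,0,0,2,0]]]'; python3 wm.py w6.png wh 14 551 315; python3 to.py 551 341 43 2.3
```

```text
time_s: 16.9
ee_pos: [0.5501, 0.3425, 0.102]
eef_rot: [0.693, 0.721, 0.001, 0.0]
contact_force: [0.6, -0.9, -1.2]
width: 0.0222
finger_force: 59.2
time_s: 17.4
ee_pos: [0.5488, 0.34, 0.0828]
eef_rot: [0.693, 0.721, 0.0, 0.0]
contact_force: [-0.7, -0.1, -1.5]
width: 0.0218
finger_force: 59.3
expected px [321. 297.]
wh px [324.1 250.5] n 23326 ctr mm [551.6 327.2] size [ 99.2 115.8] yaw of long axis from +y -87.8
t 17.45 tcp mm [549.  340.2  82.9] head 2.2 w 21.9 q1,q6 [ 25. 113.] F [-1.4 -0.3 -2.5]
shift cm [0.07 0.2  3.99] turn -0.1 alt 179.9
```

View pics/w6.png

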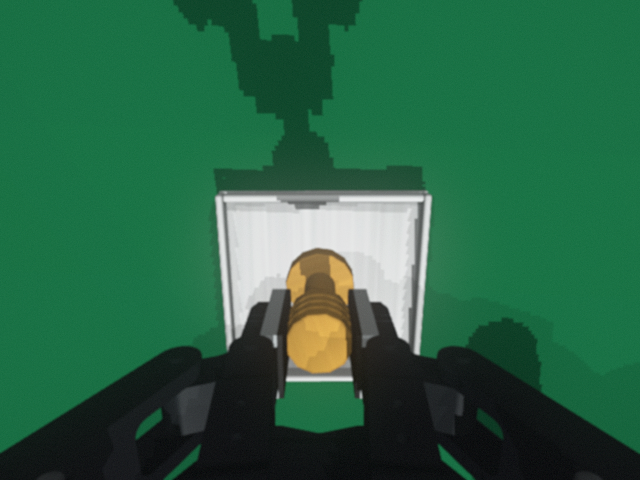

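The post is held upright over the tray (rim columns 218–430) and is in line. Lowering.

```bash
python3 -m inch '[[[-1,0.1,0.2,1.5,0],[-1,0.1,0.2,3,0],[-1,0.1,0.2,3.4,0],[-1,0.1,0.2,3.7,0],[-1,0.1,0.2,3.7,0]]]';  python3 -m inch '[[[-1,0,0,0.1,0],[-1,0,0,0.2,0],[-1,0,0,0.25,0],[-1,0,0,0.25,0],[-1,0,0,0.25,0]]]'
```

```text
time_s: 17.95
ee_pos: [0.5505, 0.3416, 0.0447]
eef_rot: [0.693, 0.721, -0.0, -0.0]
contact_force: [0.1, -0.3, -1.1]
width: 0.0223
finger_force: 59.3
time_s: 18.45
ee_pos: [0.5507, 0.3417, 0.0427]
eef_rot: [0.693, 0.721, 0.0, 0.0]
contact_force: [1.1, -0.3, -1.2]
width: 0.0222
finger_force: 59.3
```

```bash
python3 -m inch '[[[-1,0,0,0.04,0],[-1,0,0,0.08,0],[-1,0,0,0.1,0],[-1,0,0,0.1,0],[-1,0,0,0.1,0]]]'
```

```text
time_s: 18.95
ee_pos: [0.5508, 0.3418, 0.0425]
eef_rot: [0.693, 0.721, 0.0, 0.0]
contact_force: [-2.3, -0.9, 7.8]
width: 0.0218
finger_force: 60.4
```

```bash
python3 -m inch '[[[-0.4,0,0,0,0],[-0.2,0,0,0,0],[0,0,0,0,0],[0,0,0,0,0],[0,0,0,0,0]]]';  python3 -m inch '[[[0,0,0,-2,0],[0,0,0,-5,0],[0,0,0,-8,0],[0,0,0,-11,0],[0,0,0,-11,0]]]'; python3 to.py 361 -282 140 2.3
```

```text
time_s: 19.45
ee_pos: [0.5506, 0.3417, 0.0414]
eef_rot: [0.693, 0.721, -0.0, -0.0]
contact_force: [-0.5, -0.3, 0.4]
width: 0.0429
finger_force: 0.0
time_s: 19.95
ee_pos: [0.5529, 0.3428, 0.156]
eef_rot: [0.693, 0.721, 0.003, 0.001]
contact_force: [0.7, -0.7, 0.5]
width: 0.0428
finger_force: 0.0
t 19.95 tcp mm [552.9 342.8 156. ] head 2.3 w 42.8 q1,q6 [ 25. 113.] F [ 0.7 -0.7  0.5]
shift cm [-61.68 -21.65   1.29] turn -0.0 alt 180.0
```

```bash
python3 -m inch '[[[1,-4.5,-1.6,0,0],[1,-9,-3.2,0,0],[1,-13.5,-4.8,0,0],[1,-18,-6.4,0,0],[1,-22,-7.8,0,0]]]';  python3 -m inch '[[[1,-4.5,-1.6,0,0],[1,-9,-3.2,0,0],[1,-13.5,-4.8,0,0],[1,-18,-6.4,0,0],[1,-22,-7.8,0,0]]]';  python3 -m inch '[[[1,-4,-1.4,0,0],[1,-8,-2.8,0,0],[1,-12,-4.2,0,0],[1,-15,-5.2,0.5,0],[1,-17.2,-6,1,0]]]'; python3 -m inch '[[[1,0,0,0,0],[1,0,0,0,0],[1,0,0,0,0],[1,0,0,0,0],[1,0,0,0,0]]]'; python3 to.py 361 -282 18 2.3; python3 wm.py w7.png br 35 361 -284
```

```text
time_s: 20.45
ee_pos: [0.48, 0.117, 0.151]
eef_rot: [0.693, 0.721, -0.0, -0.0]
contact_force: [0.5, -1.1, -0.3]
width: 0.0853
finger_force: 0.0
time_s: 20.95
ee_pos: [0.4109, -0.1059, 0.1512]
eef_rot: [0.693, 0.721, -0.0, 0.0]
contact_force: [1.3, -0.3, -0.6]
width: 0.0854
finger_force: 0.0
time_s: 21.45
ee_pos: [0.358, -0.2804, 0.1411]
eef_rot: [0.694, 0.72, -0.0, 0.0]
contact_force: [1.0, 0.7, -0.3]
width: 0.0857
finger_force: 0.0
time_s: 21.95
ee_pos: [0.3592, -0.2777, 0.1416]
eef_rot: [0.693, 0.721, 0.0, 0.0]
contact_force: [0.2, 0.0, -0.4]
width: 0.0852
finger_force: 0.0
t 21.95 tcp mm [ 359.2 -277.7  141.6] head 2.3 w 85.2 q1,q6 [-47.  41.] F [ 0.2  0.  -0.4]
shift cm [-0.44  0.16 12.36] turn 0.0 alt -180.0
expected px [321. 246.]
br px [318.5 243.4] n 1886 ctr mm [ 359.  -283.3] size [27.9 36.8] yaw of long axis from +y 2.3
```

View pics/w7.png

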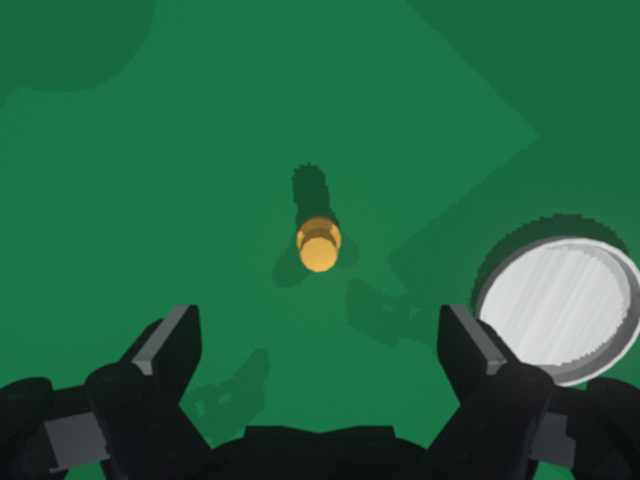

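The short post's head top is at (319,254).

```bash
python3 px.py 319 254 42; python3 to.py 359 -286 18 2.3
```

```text
[ 359.5 -287.5   42. ]
t 22.05 tcp mm [ 359.1 -278.   141.7] head 2.3 w 85.7 q1,q6 [-47.  41.] F [-0.   0.2 -0.7]
shift cm [-0.8  -0.05 12.37] turn 0.0 alt -180.0
```

```bash
python3 -m inch '[[[1,-0.8,0,4,0],[1,-0.8,0,8,0],[1,-0.8,0,11,0],[0.5,-0.8,0,12.2,0],[0.3,-0.8,0,12.2,0]]]'; python3 -m inch '[[[-1,0,0,0,0],[-1,0,0,0,0],[-1,0,0,0,0],[-1,0,0,0,0],[-1,0,0,0,0]]]';python3 -m inch '[[[-1,0,0,-2,0],[-1,0,0,-5,0],[-1,0,0,-9,0],[-1,0,0,-13,0],[-1,0,0,-13,0]]]'; python3 to.py 551 290 125 2.3
```

```text
time_s: 22.55
ee_pos: [0.3582, -0.2851, 0.018]
eef_rot: [0.693, 0.721, 0.0, -0.002]
contact_force: [0.8, -0.6, 1.7]
width: 0.0588
finger_force: 0.0
time_s: 23.05
ee_pos: [0.3599, -0.287, 0.0207]
eef_rot: [0.693, 0.721, -0.0, 0.001]
contact_force: [0.0, 1.3, 6.6]
width: 0.0216
finger_force: 58.5
time_s: 23.55
ee_pos: [0.3615, -0.2888, 0.1548]
eef_rot: [0.693, 0.721, -0.0, 0.005]
contact_force: [0.1, -0.2, -1.3]
width: 0.0218
finger_force: 59.1
t 23.55 tcp mm [ 361.5 -288.8  154.8] head 2.3 w 21.8 q1,q6 [-48.  40.] F [ 0.1 -0.2 -1.3]
shift cm [57.11 21.2   2.7 ] turn -0.0 alt 180.0
```

```bash
python3 -m inch '[[[-1,4.2,1.6,0,0],[-1,8.4,3.1,0,0],[-1,12.6,4.7,0,0],[-1,16.8,6.2,0,0],[-1,21,7.8,0,0]]]';  python3 -m inch '[[[-1,4.2,1.6,0,0],[-1,8.4,3.1,0,0],[-1,12.6,4.7,0,0],[-1,16.8,6.2,0,0],[-1,21,7.8,0,0]]]';  python3 -m inch '[[[-1,4,1.5,0,0],[-1,8,3,0,0],[-1,12,4.4,0,0],[-1,14,5.2,0.5,0],[-1,15.1,5.6,2,0]]]'; python3 -m inch '[[[-1,0,0,2,0],[-1,0,0,4,0],[-1,0,0,4,0],[-1,0,0,4,0],[-1,0,0,4,0]]]'; python3 to.py 551 290 27 2.3
```

```text
time_s: 24.05
ee_pos: [0.4289, -0.0717, 0.1496]
eef_rot: [0.693, 0.721, 0.0, 0.0]
contact_force: [1.2, -0.5, -1.6]
width: 0.022
finger_force: 59.1
time_s: 24.55
ee_pos: [0.4986, 0.1415, 0.1494]
eef_rot: [0.693, 0.721, 0.0, 0.0]
contact_force: [1.8, -0.2, -0.9]
width: 0.0224
finger_force: 59.1
time_s: 25.05
ee_pos: [0.5496, 0.2949, 0.1297]
eef_rot: [0.692, 0.722, 0.001, 0.0]
contact_force: [-0.0, 0.7, -1.6]
width: 0.022
finger_force: 59.1
time_s: 25.55
ee_pos: [0.5491, 0.2923, 0.0904]
eef_rot: [0.693, 0.721, 0.001, 0.0]
contact_force: [1.2, -0.6, -1.2]
width: 0.0219
finger_force: 59.1
t 25.55 tcp mm [549.1 292.3  90.4] head 2.2 w 21.9 q1,q6 [ 21. 109.] F [ 1.2 -0.6 -1.2]
shift cm [-0.24  0.17  6.34] turn -0.1 alt 179.9
```

```bash
python3 -m inch '[[[-1,-0.2,0.1,3,0],[-1,-0.2,0.1,5,0],[-1,-0.2,0.1,5.8,0],[-1,-0.2,0.1,6.2,0],[-1,-0.2,0.1,6.2,0]]]';  python3 -m inch '[[[-1,0,0,0.1,0],[-1,0,0,0.2,0],[-1,0,0,0.25,0],[-1,0,0,0.25,0],[-1,0,0,0.25,0]]]'
```

```text
time_s: 26.05
ee_pos: [0.55, 0.2907, 0.0281]
eef_rot: [0.693, 0.721, 0.0, 0.0]
contact_force: [-0.0, 0.7, -1.7]
width: 0.0221
finger_force: 59.1
time_s: 26.55
ee_pos: [0.5496, 0.2906, 0.0251]
eef_rot: [0.693, 0.721, 0.0, 0.0]
contact_force: [0.2, -0.4, -1.2]
width: 0.022
finger_force: 59.1
```

```bash
python3 -m inch '[[[-1,0,0,0.04,0],[-1,0,0,0.08,0],[-1,0,0,0.1,0],[-1,0,0,0.1,0],[-1,0,0,0.1,0]]]'
```

```text
time_s: 27.05
ee_pos: [0.5497, 0.2907, 0.0248]
eef_rot: [0.693, 0.721, 0.0, 0.0]
contact_force: [-2.8, -0.5, 8.0]
width: 0.0217
finger_force: 59.9
```

```bash
python3 -m inch '[[[-0.4,0,0,0,0],[-0.2,0,0,0,0],[0,0,0,0,0],[0,0,0,0,0],[0,0,0,0,0]]]';  python3 -m inch '[[[0,0,0,-2,0],[0,0,0,-5,0],[0,0,0,-8,0],[0,0,0,-11,0],[0,0,0,-11,0]]]'; python3 to.py 453 4 130 2.3
```

```text
time_s: 27.55
ee_pos: [0.5496, 0.2906, 0.0239]
eef_rot: [0.693, 0.721, -0.0, -0.0]
contact_force: [0.6, 1.3, -0.9]
width: 0.0432
finger_force: 0.0
time_s: 28.05
ee_pos: [0.552, 0.2916, 0.1383]
eef_rot: [0.693, 0.721, 0.003, 0.001]
contact_force: [0.5, 0.5, 0.1]
width: 0.0427
finger_force: 0.0
t 28.05 tcp mm [552.  291.6 138.3] head 2.3 w 42.7 q1,q6 [ 21. 109.] F [0.5 0.5 0.1]
shift cm [-28.35 -11.04   0.7 ] turn -0.0 alt 180.0
```

```bash
python3 -m inch '[[[1,-4.5,-1.8,0,0],[1,-9,-3.5,0,0],[1,-13.5,-5.2,0,0],[1,-18,-7,0,0],[1,-22,-8.6,0,0]]]';  python3 -m inch '[[[1,-3.5,-1.3,0,0],[1,-6.3,-2.4,0.2,0],[1,-6.3,-2.4,0.2,0],[1,-6.3,-2.4,0.2,0],[1,-6.3,-2.4,0.2,0]]]'; python3 to.py 453 4 10 2.3; python3 wm.py w8.png bk 15 453 4
```

```text
time_s: 28.55
ee_pos: [0.4709, 0.0657, 0.1335]
eef_rot: [0.693, 0.721, -0.0, -0.0]
contact_force: [1.1, -1.4, -0.2]
width: 0.0853
finger_force: 0.0
time_s: 29.05
ee_pos: [0.4511, 0.0041, 0.1319]
eef_rot: [0.693, 0.721, 0.0, -0.0]
contact_force: [-0.4, 0.0, -0.5]
width: 0.0851
finger_force: 0.0
t 29.05 tcp mm [451.1   4.1 131.9] head 2.3 w 85.1 q1,q6 [-9. 79.] F [-0.4  0.  -0.5]
shift cm [-0.02  0.19 12.19] turn -0.0 alt 180.0
expected px [322. 232.]
bk px [318.7 225.7] n 2962 ctr mm [451.2   7.1] size [40.8 44.1] yaw of long axis from +y 12.7
```

View pics/w8.png

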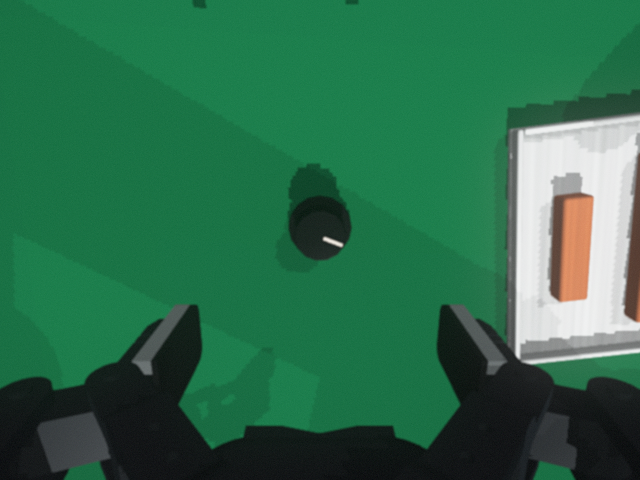

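The knob is centred at about (320,228). Its grip top, with the pointer mark, is at about (321,235). The short bar lies flat in its tray.

```bash
python3 px.py 321 235 27 320 226 6; python3 to.py 452 6 10 2.3
```

```text
[452.3   5.7  27. ]
[451.7   6.    6. ]
t 29.15 tcp mm [451.1   4.3 131.9] head 2.3 w 85.3 q1,q6 [-9. 79.] F [0.4 0.9 0.3]
shift cm [ 0.16  0.1  12.19] turn 0.0 alt -180.0
```

```bash
python3 -m inch '[[[1,0.2,0.1,4,0],[1,0.2,0.1,8,0],[1,0.2,0.1,11,0],[0.6,0.2,0.1,12.1,0],[0.4,0.2,0.1,12.1,0]]]'; python3 -m inch '[[[-1,0,0,0,0],[-1,0,0,0,0],[-1,0,0,0,0],[-1,0,0,0,0],[-1,0,0,0,0]]]';python3 -m inch '[[[-1,0,0,-2,0],[-1,0,0,-5,0],[-1,0,0,-9,0],[-1,0,0,-12,0],[-1,0,0,-12,0]]]'; python3 to.py 544 -339 110 2.3
```

```text
time_s: 29.65
ee_pos: [0.4508, 0.0062, 0.01]
eef_rot: [0.693, 0.721, -0.001, -0.001]
contact_force: [0.6, 0.6, 0.1]
width: 0.0603
finger_force: 0.0
time_s: 30.15
ee_pos: [0.453, 0.0055, 0.0127]
eef_rot: [0.693, 0.721, 0.001, 0.001]
contact_force: [-1.3, 1.0, 8.3]
width: 0.0316
finger_force: 58.8
time_s: 30.65
ee_pos: [0.455, 0.0051, 0.1359]
eef_rot: [0.693, 0.721, 0.003, 0.004]
contact_force: [0.9, -0.1, -1.4]
width: 0.0313
finger_force: 59.7
t 30.65 tcp mm [455.    5.1 135.9] head 2.3 w 31.3 q1,q6 [-9. 79.] F [ 0.9 -0.1 -1.4]
shift cm [-34.73   7.51   2.71] turn -0.0 alt 180.0
```

```bash
python3 -m inch '[[[-1,-4.5,1,0,0],[-1,-9,2,0,0],[-1,-13.5,3,0,0],[-1,-18,4,0,0],[-1,-22,5,0,0]]]';  python3 -m inch '[[[-1,-4.5,1,0,0],[-1,-9,1.8,0,0],[-1,-12.7,2.5,1,0],[-1,-12.7,2.5,2.5,0],[-1,-12.7,2.5,2.5,0]]]'; python3 -m inch '[[[-1,0,0,1,0],[-1,0,0,3,0],[-1,0,0,5,0],[-1,0,0,5,0],[-1,0,0,5,0]]]'; python3 wm.py w9.png wh 14 544 -339; python3 to.py 544 -339 19 2.3
```

```text
time_s: 31.15
ee_pos: [0.5107, -0.2147, 0.1314]
eef_rot: [0.693, 0.721, 0.0, 0.001]
contact_force: [-0.2, 1.2, -0.9]
width: 0.0318
finger_force: 59.7
time_s: 31.65
ee_pos: [0.539, -0.3384, 0.1039]
eef_rot: [0.694, 0.72, -0.0, -0.002]
contact_force: [-0.5, 1.5, -1.3]
width: 0.0317
finger_force: 59.7
time_s: 32.15
ee_pos: [0.5405, -0.3376, 0.0566]
eef_rot: [0.693, 0.721, 0.0, -0.0]
contact_force: [0.2, -0.0, 0.1]
width: 0.0317
finger_force: 59.7
expected px [326. 276.]
wh px [325.  236.2] n 30446 ctr mm [ 541.9 -327.6] size [100.  122.9] yaw of long axis from +y -84.5
t 32.2 tcp mm [ 541.  -338.1   57.2] head 2.3 w 31.4 q1,q6 [-39.  49.] F [-0.4 -0.7 -0.8]
shift cm [-0.1   0.3   3.82] turn 0.0 alt -180.0
```

View pics/w9.png

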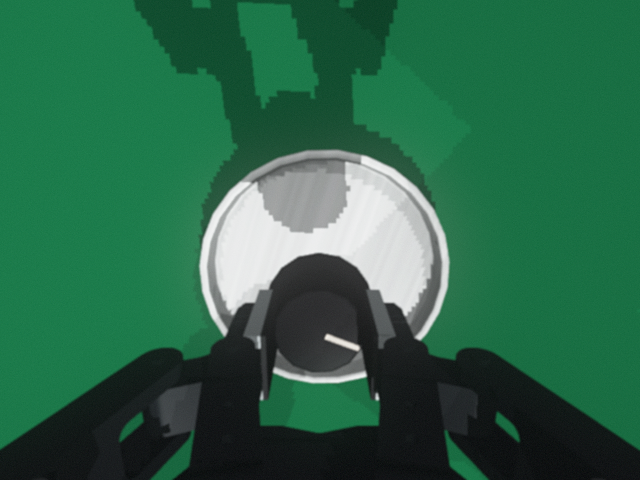

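The knob is held upright over the dish, whose centre is about (325,270). Lowering.

```bash
python3 -m inch '[[[-1,-0.1,0.2,2,0],[-1,-0.1,0.2,3,0],[-1,-0.1,0.2,3.5,0],[-1,-0.1,0.2,3.7,0],[-1,-0.1,0.2,3.7,0]]]';  python3 -m inch '[[[-1,0,0,0.1,0],[-1,0,0,0.15,0],[-1,0,0,0.2,0],[-1,0,0,0.2,0],[-1,0,0,0.2,0]]]'
```

```text
time_s: 32.7
ee_pos: [0.5425, -0.3392, 0.0193]
eef_rot: [0.693, 0.721, 0.0, 0.0]
contact_force: [-0.1, 0.3, -0.6]
width: 0.0317
finger_force: 59.7
time_s: 33.2
ee_pos: [0.5424, -0.3392, 0.0171]
eef_rot: [0.693, 0.721, 0.0, 0.0]
contact_force: [-0.3, -0.4, -0.8]
width: 0.0318
finger_force: 59.7
```

```bash
python3 -m inch '[[[-1,0,0,0.04,0],[-1,0,0,0.08,0],[-1,0,0,0.1,0],[-1,0,0,0.1,0],[-1,0,0,0.1,0]]]'
```

```text
time_s: 33.7
ee_pos: [0.5425, -0.3392, 0.0168]
eef_rot: [0.693, 0.721, 0.0, 0.0]
contact_force: [-2.6, 1.3, 7.7]
width: 0.0317
finger_force: 60.7
```

```bash
python3 -m inch '[[[-0.1,0,0,0,0],[0,0,0,0,0],[0.1,0,0,0,0],[0.1,0,0,0,0],[0.1,0,0,0,0]]]'; python3 -m inch '[[[0.1,0,0,-2,0],[0.1,0,0,-5,0],[0.1,0,0,-9,0],[0.1,0,0,-13,0],[0.1,0,0,-13,0]]]'; python3 -m inch '[[[0.1,0,-4,0,0],[0.1,0,-8,0,0],[0.1,0,-12,0,0],[0.1,0,-16,0,0],[0.1,0,-20,0,0]]]'; python3 - <<'E'
from h import *
c=snap('top','top2.png'); s=snap('scene','sc2.png')
a=c['image'][110:345,100:540,::-1]; b=s['image'][120:360,130:530,::-1]
a=cv2.resize(a,(560,299)); b=cv2.resize(b,(500,300))[:299]
cv2.imwrite('pics/fin.png',np.vstack([a,np.hstack([b,np.zeros((299,60,3),np.uint8)])]))
E
```

```text
time_s: 34.2
ee_pos: [0.5424, -0.3392, 0.0159]
eef_rot: [0.693, 0.721, -0.0, -0.0]
contact_force: [-1.1, 0.3, -0.4]
width: 0.0467
finger_force: 0.0
time_s: 34.7
ee_pos: [0.5451, -0.3412, 0.1519]
eef_rot: [0.693, 0.721, 0.0, 0.005]
contact_force: [0.6, -0.8, 0.1]
width: 0.047
finger_force: 0.0
time_s: 35.2
ee_pos: [0.3409, -0.3466, 0.1455]
eef_rot: [0.693, 0.721, -0.0, -0.0]
contact_force: [0.4, -1.0, 0.2]
width: 0.0466
finger_force: 0.0
```

View pics/fin.png

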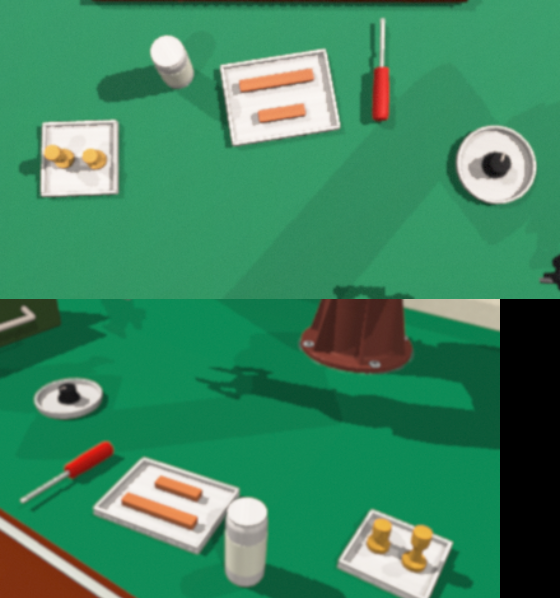

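Both bars lie flat along their tray at (276,80) and (281,113). Both posts stand in the square tray at (59,156) and (95,158), and the knob is in the dish at (496,163). The spray can and screwdriver haven't moved. Handing in.

```bash
python3 -m inch '[[[0.1,0,0,0,0],[0.1,0,0,0,0],[0.1,0,0,0,0],[0.1,0,0,0,0],[0.1,0,0,0,0]]]'; python3 -c "
from station import robot
print(robot.close_job())"
```

```text
time_s: 35.8
ee_pos: [0.343, -0.3469, 0.1458]
eef_rot: [0.693, 0.721, 0.0, -0.0]
contact_force: [-0.0, 0.1, -0.5]
width: 0.0468
finger_force: 0.0
the job is handed in; nothing more can be done
None
```

The job is handed in at about 36 s of the 128 s allowed: both bars lie flat lengthwise in the oblong tray, both posts stand in the square tray, the knob sits skirt down in the dish, and the spray can and screwdriver were left where they were.

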